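Put jam, salt, spice and tea away in their wooden stands

TASK

Put the four things that belong in the wooden stands away, upright and fully down on the bottom of their pockets: the wide jam jar with the grey lid in the wide round stand, the glass salt shaker in the small round one, the narrow red-capped spice jar in the square one and the black tea carton in the oblong one. Leave the garlic bulb where it lies, and let go of everything at the end.

Things in the scene. Friction and masses are not known exactly. Their poses are not given: they have to be found in the camera images.
- jam_jar: Wide glass jam jar with a grey metal lid and a dark band, 90 mm tall, 66 mm in diameter, lid 61 mm wide from 79 mm up; grip the glass. 0.2 to 0.4 kg. Loose, upright, on the free worktop left of the stands. Origin: centre of the underside; z up along the axis.
- salt_shaker: Glass salt shaker with a grey holed metal cap, 90 mm tall; body 44 mm in diameter and solid to grasp up to 70 mm, cap 34 mm; about 0.1 kg. Loose, upright, on the free worktop left of the stands. Origin: centre of the underside; z up along the axis.
- spice_jar: Straight round glass spice jar with a red screw cap, 106 mm tall, 45 mm in diameter (cap the same, from 85 mm up); about 0.1 kg. (The yellow-capped jar far back under the wall cabinet is not meant.) Loose, upright, on the free worktop left of the stands. Origin: centre of the underside; z up along the axis.
- carton: Black tea carton with a handle-like gable top, 54 mm along its x, 92 mm along its y, 103 mm tall; only its lower 69 mm (the box) can be gripped, across the 54 mm. About 0.05 kg. It starts with its long side pointing roughly away from the robot. Loose, upright, on the free worktop left of the stands. Origin: centre of the underside; z up along the axis.
- garlic: Pale garlic bulb, 56 mm wide and 56 mm tall; not to be moved. Loose among the others. Origin: centre of the underside, z up.
- wide_round_stand: Pale wooden block 90 x 90 x 30 mm with a round pocket 76 mm wide (for the jam jar). Fixed in the strip in front of the sink, one of four stands in changing order. Origin: centre of the underside, below the pocket centre; z up; pocket floor at z = 6 mm, pocket 24 mm deep, rim chamfered 3 mm.
- small_round_stand: Pale wooden block 72 x 72 x 30 mm with a round pocket 54 mm wide (for the salt shaker). Fixed in the strip in front of the sink, one of four stands in changing order. Origin: centre of the underside, below the pocket centre; z up; pocket floor at z = 6 mm, pocket 24 mm deep, rim chamfered 3 mm.
- square_stand: Pale wooden block 72 x 72 x 30 mm with a square pocket 56 x 56 mm (for the spice jar). Fixed in the strip in front of the sink, one of four stands in changing order. Origin: centre of the underside, below the pocket centre; z up; pocket floor at z = 6 mm, pocket 24 mm deep, rim chamfered 3 mm.
- oblong_stand: Pale wooden block 80 (its x) x 118 (its y) x 30 mm with a 64 x 102 mm pocket (for the carton, its y along the stand's y, either way round). Fixed in the strip in front of the sink, one of four stands in changing order. Origin: centre of the underside, below the pocket centre; z up; pocket floor at z = 6 mm, pocket 24 mm deep, rim chamfered 3 mm.

How it is judged:
At the end, for the whole second after the job is handed in: Each of the four stands upright (within 7 degrees) in its own stand, its axis within 12 mm of the pocket's centre, its underside on the pocket floor (2 to 11 mm above the stand's underside); all are released and at rest; the garlic is within 30 mm of where it started (horizontal distance between jam_jar and wide_round_stand below 0.012 m and z of jam_jar in the frame of wide_round_stand between 0.002 and 0.011 m and angle between each of jam_jar, salt_shaker, spice_jar, carton's own z axis and vertical below 0.12 rad and linear speed of each of jam_jar, salt_shaker, spice_jar, carton, garlic below 0.02 m/s and horizontal distance between salt_shaker and small_round_stand below 0.012 m and z of salt_shaker in the frame of small_round_stand between 0.002 and 0.011 m and horizontal distance between spice_jar and square_stand below 0.012 m and z of spice_jar in the frame of square_stand between 0.002 and 0.011 m and horizontal distance between carton and oblong_stand below 0.012 m and z of carton in the frame of oblong_stand between 0.002 and 0.011 m and distance of garlic from where it was at the start of the episode below 0.03 m); the robot touches nothing.
It fails at once if the garlic bulb is pushed or carried more than 30 mm from its place (distance of garlic from where it was at the start of the episode above 0.03 m).
It also fails if it takes over 106 s, if anything falls off the work surface, if the arm or the gripper's body presses on something with over 40 N, if the wrist force passes 120 N, or if a joint passes its speed limit or range.

ROBOT

A 6-joint arm with a two-finger parallel gripper is mounted at the origin on a cart in front of the work surface, level with it; the furniture and walls round the work are solid. World frame = base frame: x ahead of the robot, y to its left, z up, the work surface at z = 0. Lengths are in m, angles in rad, forces in N, time in s.
With the tool pointing down it reaches from about 0.25 to 0.775 m from the base axis. Payload 4 kg.
Tool frame: the origin (TCP) lies at the centre of the arm's flange, where the gripper is bolted on; the fingertips stand 199 mm ahead of it and the grasp point (between the pads) lies 180 mm ahead of it; z points along the fingers, y is the line along which they close (so a half turn about z gives the same grasp; the last joint's range is limited). The gripper opens to 94 mm and grips with 3 to 60 N. Pads are 16 mm wide; open, the fingers measure 119 mm over their backs; the gripper's body (75 mm by 177 mm) begins 78 mm behind the grasp point.
Start: joints at [-1.267, 0.087, 1.371, -0, 1.684, -0.103], TCP at [0.218, -0.505, 0.405] pointing down, gripper open.
Joint ranges: [-3.1, 3.1], [-0.76, 2.03], [0.27, 2.55], [-1.08, 4.22], [0.17, 2.65], [-2.57, 2.57]. Speed limits (rad/s): [2.79, 2.79, 3.14, 3.14, 3.14, 3.14].

INTERFACE

Orientations are given as [roll, pitch, yaw] about the fixed x, y, z axes, in that order (R = Rz(yaw) Ry(pitch) Rx(roll)).
In Python, from bench import robot, eyes, models gives the robot as it stands.
- The arm moves only by the tool step_arm, never from a script. Its argument "commands" is a list that holds one entry, the list of rows, each a list of 7 numbers: the shift along the tool's x, y, z in mm, then the turn, a rotation vector about the tool's x, y, z in rad, then the finger opening in mm, from 0 to 94. In form: [[[tx, ty, tz, wx, wy, wz, gripper], ...]]. A call has 1 to 20 rows; each row shifts and turns the commanded pose from where the row before left it, along the tool's axes as they then stand; what a row does not reach is not made up. A row lasts 1/8 s, in which the tool goes at most 62.5 mm and 10.7 degrees, less where a joint would pass 70% of its speed; a pose out of reach is approached as far as the arm can. A call is refused whole if a number of a shift passes 62.5 or a number of a turn 0.188, either way. A call with a gripper value outside its range is refused whole. The fingers move at their own pace and stop on an object; the grip force is fixed at half the most. Time passes only in rows, so rows that do not move let the fingers close. It gives the time, the measured TCP pose, the force, the opening and the grip force at its end, in the units of the state.
- robot.get_obs(): the state, without advancing time (a new reading comes with each control period).
- eyes.snapshot(name): name is "side" or "top" or "wrist"; returns a dict with "color" (400x640x3 uint8, red, green, blue), "camera_matrix" (3x3 intrinsics, pixels), "eye" and "rotation" of the camera in the world; the wrist camera has in their place "tool_from_camera" (4x4, takes a point from camera to tool coordinates, whose origin is the TCP and whose axes are the flange's). Camera axes: x right, y up, looking along -z (the intrinsics and any distortion apply to the point x, -y, -z); pixel columns grow to the right and rows downward; lengths in m; the calibration is good to about 2 mm. A picture is of the moment at which its call begins: read the wrist's pose just before it. There is no depth.
- robot.close_job(): hands the job in; it is judged then, once.
Trained networks look in a picture, given as the dict that the camera call returned (one of the last four; its "shot" number tells which), for a name from the list of things; names that differ only in an ending like _2 or _b are one class to them, and where a whole thing is asked for, a point or a joint stands for the part that bears it (a point fixed in the world has none). Each returns a list of dicts, best first, with "confidence" (0 to 1); they miss things now and then, are a little off and sometimes report something else, mostly with a low value. They report only what shows in the picture. A call takes as long as a camera call.
- models.masks_of(picture, query): "mask" (400x640 bool, what is visible of it) and "xy" ([column, row] in pixels, amid what is visible of it).
- models.tip_of(picture, query): "xy" ([column, row] in pixels: a listed point, or the origin of a listed thing).
The state is a dict: "time": time; "joint_positions": joint angles; "qvel": joint speeds; "joint_torque": joint torques, N m; "tool_pos": TCP position; "ee_rot": TCP orientation; "wrist_force": force on the tool from outside, world axes, zero at the start; "wrist_torque": the same for the moment, N m; "width": finger opening in m; "finger_force": force on a finger pad.
Only numpy, scipy, OpenCV 4.12 (cv2) and the standard library are available. Lean on these libraries where they do the work, as an engineer would, in place of code of your own. Each camera call takes 0.05 s, during which the arm holds its last target. There are 200 camera calls.

## Working session

There is one attempt and no reset: what is moved stays moved. The work goes in short steps, Python scripts to look and compute and a tool call to move; the robot and the scene stay as the last step left them, time stands still between calls to the robot, and variables do not carry over. Pictures are saved under pics/ and viewed, at most 14 in all, crops included, and the job is handed in when it is done.

Besides the shell and the picture viewer there is one more tool, called in YAML: its name, and indented under it one key for each argument. step_arm: Moves the arm, as the interface text tells. Its arguments: {"type":"object","properties":{"commands":{"type":"array"}},"required":["commands"]}

```bash
mkdir -p pics
cat > h.py <<'E'
import numpy as np, cv2
from scipy.spatial.transform import Rotation as R
from bench import robot, eyes, models
NAMES=["jam_jar","salt_shaker","spice_jar","carton","garlic","wide_round_stand","small_round_stand","square_stand","oblong_stand"]
def cam(p,o=None):
    if "eye" in p: return np.array(p["eye"]),np.array(p["rotation"])
    o=o or robot.get_obs(); T=np.array(p["tool_from_camera"]); Rt=R.from_euler("xyz",o["ee_rot"]).as_matrix()
    return Rt@T[:3,3]+o["tool_pos"], Rt@T[:3,:3]
def hit(p,xy,z,o=None):
    e,r=cam(p,o); K=np.array(p["camera_matrix"])
    d=np.linalg.inv(K)@[xy[0],xy[1],1]; d=r@(d*[1,-1,-1])
    return (e+d*(z-e[2])/d[2])[:2]
def save(p,n): cv2.imwrite("pics/"+n+".png",p["color"][:,:,::-1])
E
python3 - <<'E'
from h import *
o=robot.get_obs();print(o["tool_pos"],o["ee_rot"],o["time"])
for c in ["top","side"]:
    p=eyes.snapshot(c);save(p,c);print(c,p.keys(),cam(p)[0].round(3),np.array(p["camera_matrix"]).round(1).tolist())
    for n in NAMES:
        t=models.tip_of(p,n)[:2];m=models.masks_of(p,n)[:2]
        print(n,[(np.round(a["xy"]),round(a["confidence"],2),hit(p,a["xy"],0).round(3)) for a in t],[(np.round(a["xy"]),round(a["confidence"],2),int(a["mask"].sum())) for a in m])
E
```

```text
[ 0.21758691 -0.50501667  0.40352317] [-3.13942897e+00 -2.24944648e-04  4.06767914e-01] 0.0
top dict_keys(['color', 'camera_matrix', 'eye', 'rotation', 'shot']) [ 0.3   -0.101  1.263] [[516.9, 0.0, 313.9], [0.0, 516.9, 198.5], [0.0, 0.0, 1.0]]Traceback (most recent call last):
  File "<stdin>", line 7, in <module>
  File "h.py", line 12, in hit
    return (e+d*(z-e[2])/d[2])[:2]
                         ~^^^
IndexError: invalid index to scalar variable.
```

```bash
python3 - <<'E'
s=open('h.py').read()
s=s.replace('return np.array(p["eye"]),np.array(p["rotation"])','r=np.array(p["rotation"]); return np.array(p["eye"]),(r if r.size==9 else R.from_euler("xyz",r).as_matrix() if r.size==3 else R.from_quat(r).as_matrix())')
open('h.py','w').write(s)
E
python3 - <<'E'
from h import *
for c in ["top","side"]:
    p=eyes.snapshot(c);save(p,c);print(c,p["rotation"],cam(p)[0].round(3),np.array(p["camera_matrix"]).round(1).tolist())
    for n in NAMES:
        t=models.tip_of(p,n)[:2];m=models.masks_of(p,n)[:2]
        print(n,[(np.round(a["xy"]),round(a["confidence"],2),hit(p,a["xy"],0).round(3)) for a in t],[(np.round(a["xy"]),round(a["confidence"],2),int(a["mask"].sum())) for a in m])
E
```

```text
top [ 0.14439715  0.01978721 -1.59435059] [ 0.3   -0.101  1.263] [[516.9, 0.0, 313.9], [0.0, 516.9, 198.5], [0.0, 0.0, 1.0]]
jam_jar [(array([182., 200.]), 0.68, array([0.49 , 0.248]))] [(array([177., 197.]), 0.69, 815), (array([403., 184.]), 0.53, 1685)]
salt_shaker [(array([250., 226.]), 0.52, array([0.42 , 0.079]))] [(array([249., 226.]), 0.53, 225)]
spice_jar [(array([221., 191.]), 0.82, array([0.51 , 0.149]))] [(array([218., 183.]), 0.9, 499)]
carton [(array([175., 247.]), 0.93, array([0.373, 0.263])), (array([453., 167.]), 0.43, array([ 0.553, -0.427]))] [(array([167., 249.]), 0.96, 1151)]
garlic [(array([209., 234.]), 0.8, array([0.402, 0.179]))] [(array([208., 235.]), 0.75, 386)]
wide_round_stand [(array([357., 196.]), 0.94, array([ 0.488, -0.187])), (array([455., 167.]), 0.31, array([ 0.553, -0.431]))] [(array([354., 196.]), 0.58, 1440), (array([210., 232.]), 0.52, 383)]
small_round_stand [(array([305., 214.]), 0.62, array([ 0.447, -0.058])), (array([354., 198.]), 0.62, array([ 0.482, -0.18 ]))] [(array([304., 211.]), 0.67, 872)]
square_stand [(array([450., 167.]), 0.61, arr
[... 560 characters left out ...]
[0.525, 0.145]))] [(array([346., 147.]), 0.56, 426)]
carton [(array([304., 138.]), 0.84, array([0.37 , 0.267]))] [(array([305., 129.]), 0.87, 595)]
garlic [(array([312., 154.]), 0.6, array([0.404, 0.171]))] []
wide_round_stand [(array([334., 232.]), 0.93, array([ 0.486, -0.179]))] [(array([334., 228.]), 0.66, 1022), (array([312., 148.]), 0.39, 126)]
small_round_stand [(array([325., 202.]), 0.93, array([ 0.454, -0.057]))] [(array([322., 200.]), 0.89, 622), (array([345., 146.]), 0.4, 433)]
square_stand [(array([360., 308.]), 0.95, array([ 0.554, -0.423]))] [(array([357., 303.]), 0.86, 1072)]
oblong_stand [(array([348., 267.]), 0.77, array([ 0.525, -0.299]))] [(array([347., 266.]), 0.79, 1373)]
```

View pics/top.png

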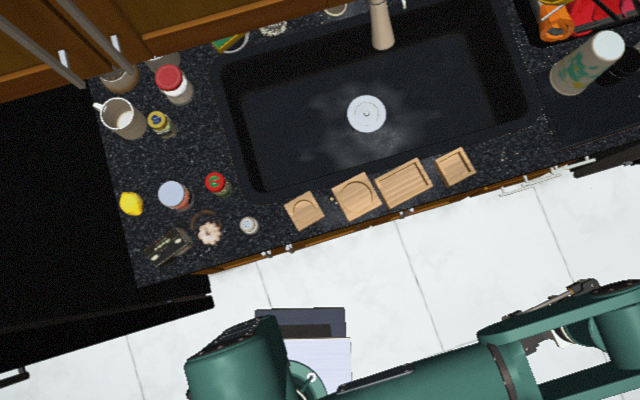

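View pics/side.png

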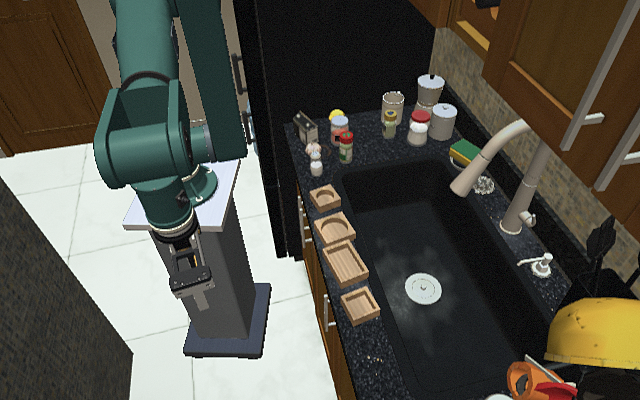

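```bash
cat >> h.py <<'E'
def go(x,y,z,yaw=None,n=None,o=None):
    "print tool-frame shift in mm from current pose to world TCP target, and turn about tool z"
    o=o or robot.get_obs(); M=R.from_euler("xyz",o["ee_rot"])
    d=M.inv().apply(np.array([x,y,z])-o["tool_pos"])*1000
    if yaw is None: yaw=o["ee_rot"][2]
    w=(R.from_euler("xyz",[np.pi,0,yaw]));rv=(M.inv()*w).as_rotvec()
    print("shift",d.round(1),"len",np.linalg.norm(d).round(),"turn",rv.round(3))
E
python3 - <<'E'
from h import *
p=eyes.snapshot("wrist");print(np.array(p["tool_from_camera"]).round(3).tolist(),np.array(p["camera_matrix"]).round().tolist())
go(0.33,-0.23,0.42,0.267);go(0.33,0.15,0.42,0.267)
E
```

```text
[[0.001, 0.96, 0.28, 0.083], [1.0, -0.0, -0.0, -0.0], [-0.0, 0.28, -0.96, 0.02], [0.0, 0.0, 0.0, 1.0]] [[304.0, 0.0, 324.0], [0.0, 304.0, 200.0], [0.0, 0.0, 1.0]]
shift [ 212.1 -208.2  -15.3] len 298.0 turn [ 0.   -0.    0.14]
shift [ 362.4 -557.2  -15.3] len 665.0 turn [ 0.   -0.    0.14]
```

step_arm:
  commands:
    - [[50,-30,-3,0,0,0,94],[50,-30,-3,0,0,0,94],[50,-30,-3,0,0,0,94],[50,-30,-3,0,0,0,94],[50,-30,-3,0,0,0,94],[50,-30,0,0,0,0.14,94],[0,0,0,0,0,0,94],[0,0,0,0,0,0,94]]

```text
time: 3.1
tool_pos: [0.4218, -0.2213, 0.4197]
ee_rot: [3.141, 0.001, 0.268]
wrist_force: [0.5, 0.1, -0.5]
width: 0.0943
finger_force: 0.0
```

```bash
cat >> h.py <<'E'
def look(name,names):
    o=robot.get_obs();p=eyes.snapshot("wrist");save(p,name);print(np.round(o["tool_pos"],3),np.round(o["ee_rot"],3),o["time"])
    for n in names:
        z=0
        print(n,[(np.round(a["xy"]),round(a["confidence"],2),hit(p,a["xy"],z,o).round(3)) for a in models.tip_of(p,n)[:2]],[(np.round(a["xy"]),round(a["confidence"],2),int(a["mask"].sum())) for a in models.masks_of(p,n)[:1]])
    return p,o
E
python3 -c "
from h import *
look('w1',NAMES[5:]);go(0.41,0.15,0.42,.267)"
```

```text
[ 0.422 -0.221  0.42 ] [3.141e+00 1.000e-03 2.680e-01] 3.1
wide_round_stand [(array([308., 122.]), 0.66, array([ 0.484, -0.183]))] [(array([308., 123.]), 0.94, 6118)]
small_round_stand [(array([206., 116.]), 0.58, array([ 0.457, -0.058]))] [(array([201., 119.]), 0.85, 4284)]
square_stand [(array([507., 119.]), 0.86, array([ 0.555, -0.426]))] [(array([515., 123.]), 0.9, 4624)]
oblong_stand [(array([400., 121.]), 0.76, array([ 0.516, -0.296]))] [(array([408., 121.]), 0.73, 7029)]
shift [  86.4 -361.7   -0.4] len 372.0 turn [ 0.     0.    -0.001]
```

View pics/w1.png

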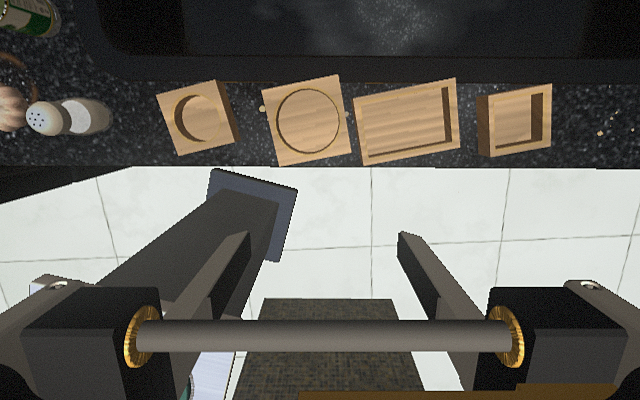

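```bash
cat >> h.py <<'E'
from scipy.optimize import minimize
def proj(p,o,P):
    e,r=cam(p,o); q=(np.asarray(P)-e)@r; K=np.array(p["camera_matrix"]); q=q*[1,-1,-1]; q=q@K.T; return q[:,:2]/q[:,2:]
a=np.linspace(0,2*np.pi,40); C=np.c_[np.cos(a),np.sin(a)]; B=np.array([[1,1],[1,-1],[-1,-1],[-1,1]])/2
def ring(s,z): s=np.array(s); return np.c_[s,np.full(len(s),z)]
SH={"wide_round_stand":[(B*.09,0),(B*.09,.03)],"small_round_stand":[(B*.072,0),(B*.072,.03)],"square_stand":[(B*.072,0),(B*.072,.03)],"oblong_stand":[(B*[.08,.118],0),(B*[.08,.118],.03)],
"jam_jar":[(C*.033,0),(C*.033,.079),(C*.0305,.09)],"salt_shaker":[(C*.022,0),(C*.022,.07),(C*.017,.09)],"spice_jar":[(C*.0225,0),(C*.0225,.106)],"carton":[(B*[.054,.092],0),(B*[.054,.092],.069),(B*[.01,.092],.103)],"garlic":[(C*.02,0),(C*.028,.02),(C*.028,.03),(C*.01,.056)]}
def fit(p,o,n,x0,yaw0,z=0):
    ms=models.masks_of(p,n)
    if not ms: print(n,"none");return
    m=min(ms[:3],key=lambda m:np.linalg.norm(np.array(m["xy"])-proj(p,o,[[*x0,.03+z]])[0]))["mask"].astype(np.uint8)
    V=np.vstack([ring(s,h+z) for s,h in SH[n]]); S=4
    M=cv2.resize(m,None,fx=S,fy=S,interpolation=0)
    def cost(q):
        c,s=np.cos(q[2]),np.sin(q[2]); W=V.copy(); W[:,:2]=V[:,:2]@np.array([[c,s],[-s,c]])+q[:2]
        h=cv2.convexHull((proj(p,o,W)*S).astype(np.float32)).astype(np.int32)
        I=np.zeros_like(M);cv2.fillConvexPoly(I,h,1); return 1-(I&M).sum()/(I|M).sum()
    best=min((minimize(cost,[*x0,y],method="Nelder-Mead",options=dict(initial_simplex=np.array([[*x0,y]]*4)+np.vstack([[0,0,0],np.diag([.01,.01,.15])]),maxiter=150)) for y in np.atleast_1d(yaw0)),key=lambda r:r.fun)
    print(n,"xy",best.x[:2].round(4),"yaw",best.x[2].round(3),"1-IoU",round(best.fun,3)); return best.x
E
cat > st.py <<'E'
from h import *
o=robot.get_obs();p=eyes.snapshot("wrist")
for n,x in dict(wide_round_stand=(.486,-.183),small_round_stand=(.455,-.058),square_stand=(.554,-.424),oblong_stand=(.517,-.297)).items(): fit(p,o,n,x,[.1,.3,.5])
E
python3 st.py
```

```text
wide_round_stand xy [ 0.4844 -0.184 ] yaw 0.465 1-IoU 0.02
small_round_stand xy [ 0.4531 -0.0568] yaw 0.507 1-IoU 0.018
square_stand xy [ 0.5515 -0.426 ] yaw 0.45 1-IoU 0.016
oblong_stand xy [ 0.5145 -0.2986] yaw 0.456 1-IoU 0.02
```

step_arm:
  commands:
    - [[10,-50,0,0,0,0,94],[10,-50,0,0,0,0,94],[10,-50,0,0,0,0,94],[10,-50,0,0,0,0,94],[10,-50,0,0,0,0,94],[10,-50,0,0,0,0,94],[0,-50,0,0,0,0,94],[0,0,0,0,0,0,94],[0,0,0,0,0,0,94]]

```text
time: 4.92
tool_pos: [0.3876, 0.1321, 0.4197]
ee_rot: [3.141, -0.0, 0.267]
wrist_force: [0.5, -0.2, -0.5]
width: 0.0938
finger_force: 0.0
```

```bash
cat > ob.py <<'E'
from h import *
p,o=look('w2',NAMES[:5])
for n,x,y in [("jam_jar",(.492,.242),0),("salt_shaker",(.42,.076),0),("spice_jar",(.517,.147),0),("carton",(.372,.265),[-.9,-.5,0,.5,1]),("garlic",(.403,.175),0)]: fit(p,o,n,x,y)
E
python3 ob.py
```

```text
[0.388 0.132 0.42 ] [ 3.141 -0.     0.267] 4.925
jam_jar [(array([254.,  67.]), 0.81, array([0.496, 0.25 ]))] [(array([241.,  59.]), 0.94, 4409)]
salt_shaker [(array([368., 165.]), 0.67, array([0.418, 0.079])), (array([345.,  73.]), 0.41, array([0.518, 0.141]))] [(array([380., 171.]), 0.79, 1333)]
spice_jar [(array([344.,  70.]), 0.91, array([0.521, 0.144]))] [(array([348.,  63.]), 0.64, 2366)]
carton [(array([222., 158.]), 0.89, array([0.375, 0.268]))] [(array([208., 167.]), 0.55, 4554)]
garlic [(array([296., 156.]), 0.95, array([0.404, 0.174]))] [(array([378., 168.]), 0.62, 1327)]
jam_jar xy [0.4931 0.2468] yaw -0.018 1-IoU 0.074
salt_shaker xy [0.421  0.0758] yaw 0.121 1-IoU 0.182
spice_jar xy [0.5158 0.1441] yaw 0.132 1-IoU 0.043
carton xy [0.3744 0.2599] yaw 0.604 1-IoU 0.139
garlic xy [0.4055 0.1717] yaw 0.036 1-IoU 0.11
```

View pics/w2.png

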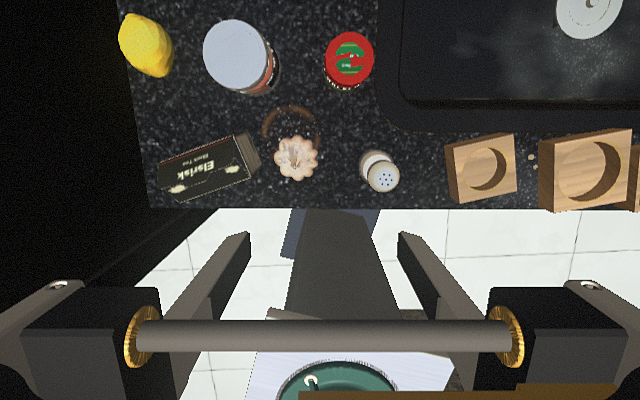

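Run:
```python
from h import *
o=robot.get_obs();p=eyes.snapshot("wrist");t=eyes.snapshot("top")
m=models.masks_of(p,"carton")
im=p["color"].copy();tt=t["color"].copy();
for q,y in enumerate([.604,-.97]):
  V=np.vstack([ring(s,h) for s,h in SH["carton"]]);W=V.copy();c,s=np.cos(y),np.sin(y);W[:,:2]=V[:,:2]@np.array([[c,s],[-s,c]])+[.3744,.2599]
A=cv2.resize(im[110:220,140:300],None,fx=5,fy=5,interpolation=cv2.INTER_CUBIC)
cs,_=cv2.findContours(m[0]["mask"][110:220,140:300].astype(np.uint8),0,1)
cv2.drawContours(A,[c*5 for c in cs],-1,(255,255,0),1)
cv2.imwrite("pics/c1.png",A[:,:,::-1])
```

```text
(no output)
```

View pics/c1.png

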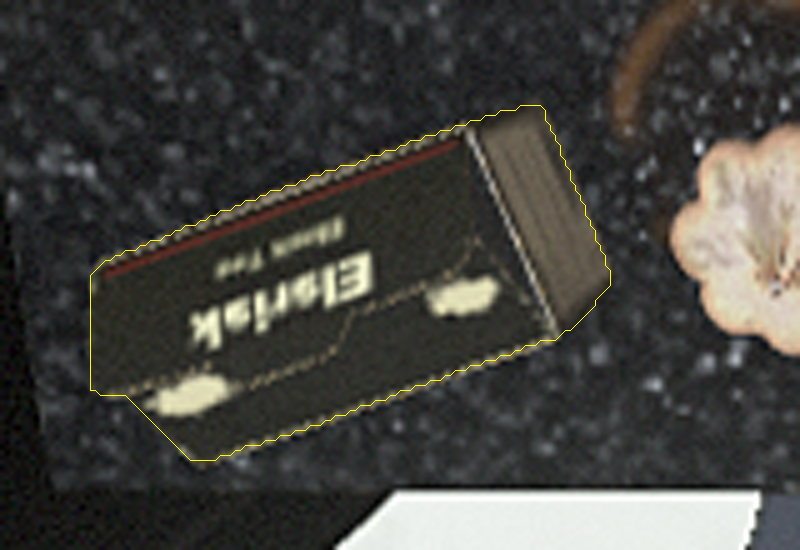

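Run:
```python
from h import *
o=robot.get_obs();p=eyes.snapshot("wrist");t=eyes.snapshot("top");s=eyes.snapshot("side")
A=hit(p,(249,131),0,o);Bb=hit(p,(262,166),0,o);print(A,Bb,np.linalg.norm(A-Bb))
A1=hit(p,(233,136),.069,o);B1=hit(p,(251.3,177.5),.069,o);print(A1,B1,np.linalg.norm(A1-B1))
for a,b in((A,Bb),(A1,B1)):
  u=(a-b)/np.linalg.norm(a-b);yaw=np.arctan2(u[1],u[0]);print("ctr",(a+b)/2+.046*np.array([-u[1],u[0]]),yaw)
print("wall",hit(t,(130,250),0),hit(t,(98,100),0))
for n,x in dict(wide_round_stand=(.486,-.183),small_round_stand=(.455,-.058),square_stand=(.554,-.424),oblong_stand=(.517,-.297)).items(): fit(t,None,n,x,[.3,.5]);fit(s,None,n,x,[.3,.5])
for n,x,y in [("jam_jar",(.492,.242),0),("salt_shaker",(.42,.076),0),("spice_jar",(.517,.147),0),("garlic",(.403,.175),0)]: fit(t,None,n,x,y);fit(s,None,n,x,y)
go(.374,.262,.36,2.19)
```

```text
[0.41894303 0.24079404] [0.3789446  0.21518379] 0.047494830467605255
[0.41766343 0.24139682] [0.37847417 0.21351926] 0.04809321781736129
ctr [0.37413962 0.26672845] 0.5695126590757074
ctr [0.37140458 0.26494163] 0.6183076631416881
wall [0.36845527 0.37341472] [0.75355809 0.46666857]
wide_round_stand xy [ 0.4827 -0.1831] yaw 0.461 1-IoU 0.031
wide_round_stand xy [ 0.4867 -0.1843] yaw 0.468 1-IoU 0.091
small_round_stand xy [ 0.4506 -0.0561] yaw 0.502 1-IoU 0.04
small_round_stand xy [ 0.4581 -0.06  ] yaw 0.457 1-IoU 0.093
square_stand xy [ 0.55   -0.4254] yaw 0.436 1-IoU 0.049
square_stand xy [ 0.5537 -0.4269] yaw 0.455 1-IoU 0.045
oblong_stand xy [ 0.5117 -0.2982] yaw 0.459 1-IoU 0.029
oblong_stand xy [ 0.5169 -0.2997] yaw 0.453 1-IoU 0.029
jam_jar none
jam_jar xy [0.4961 0.248 ] yaw -0.065 1-IoU 0.283
salt_shaker xy [0.4162 0.0724] yaw 0.173 1-IoU 0.307
salt_shaker xy [0.4242 0.077 ] yaw 0.024 1-IoU 0.258
spice_jar xy [0.5139 0.1445] yaw 0.051 1-IoU 0.11
spice_jar xy [0.5196 0.1424] yaw 0.114 1-IoU 0.079
garlic xy [0.4012 0.1685] yaw 0.058 1-IoU 0.753
garlic xy [0.403  0.1762] yaw 0.028 1-IoU 0.551
shift [  21.2 -128.7   59.6] len 143.0 turn [ 0.     0.    -1.923]
```

step_arm:
  commands:
    - [[7,-43,20,0,0,0,80],[7,-43,20,0,0,0,80],[7,-43,20,0,0,0,80],[0,0,0,0,0,-0.173,80],[0,0,0,0,0,-0.173,80],[0,0,0,0,0,-0.173,80],[0,0,0,0,0,-0.173,80],[0,0,0,0,0,-0.173,80],[0,0,0,0,0,-0.173,80],[0,0,0,0,0,-0.173,80],[0,0,0,0,0,-0.173,80],[0,0,0,0,0,-0.173,80],[0,0,0,0,0,-0.173,80],[0,0,0,0,0,-0.173,80],[0,0,0,0,0,0,80],[0,0,0,0,0,0,80]]

```text
time: 8.82
tool_pos: [0.3738, 0.2623, 0.3596]
ee_rot: [-3.142, 0.0, 2.167]
wrist_force: [0.4, -0.0, 0.3]
width: 0.0799
finger_force: 0.0
```

Run:
```python
from h import *
p,o=look('w3',["carton"]);fit(p,o,"carton",(.373,.264),.6);go(.373,.264,.23,2.17)
```

```text
[0.374 0.262 0.36 ] [-3.142  0.     2.167] 8.825
carton [(array([322., 183.]), 0.88, array([0.372, 0.265])), (array([365., 318.]), 0.44, array([0.52 , 0.147]))] [(array([322., 199.]), 0.72, 5637)]
carton xy [0.3736 0.263 ] yaw 0.612 1-IoU 0.142
shift [  1.9   0.3 129.6] len 130.0 turn [-0.     0.    -0.001]
```

View pics/w3.png

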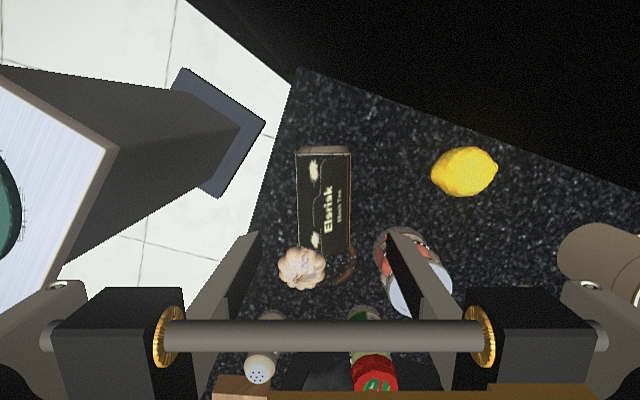

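step_arm:
  commands:
    - [[1,0,33,0,0,0,80],[1,0,33,0,0,0,80],[0,0,33,0,0,0,80],[0,0,30,0,0,0,80],[0,0,0,0,0,0,80],[0,0,0,0,0,0,40],[0,0,0,0,0,0,40],[0,0,0,0,0,0,40],[0,0,0,0,0,0,40],[0,0,0,0,0,0,40]]

```text
time: 10.28
tool_pos: [0.3731, 0.2642, 0.232]
ee_rot: [3.139, 0.0, 2.17]
wrist_force: [-0.4, 0.1, 6.2]
width: 0.0537
finger_force: 30.0
```

step_arm:
  commands:
    - [[0,0,-30,0,0,0,40],[0,0,-50,0,0,0,40],[0,0,-50,0,0,0,40],[0,0,-40,0,0,0,40],[0,0,0,0,0,0,40]]

```text
time: 10.9
tool_pos: [0.373, 0.2642, 0.4041]
ee_rot: [3.134, 0.001, 2.17]
wrist_force: [-0.9, -0.6, -0.8]
width: 0.0536
finger_force: 30.0
```

```bash
python3 -c "
from h import *
print(robot.get_obs()['width']);go(.5145,-.299,.4,2.027)"
```

```text
0.053610351678693484
shift [-544.9 -200.7    3.1] len 581.0 turn [0.007 0.    0.143]
```

step_arm:
  commands:
    - [[-54.5,-20,0,0,0,0,40],[-54.5,-20,0,0,0,0,40],[-54.5,-20,0,0,0,0,40],[-54.5,-20,0,0,0,0,40],[-54.5,-20,0,0,0,0,40],[-54.5,-20,0,0,0,0,40],[-54.5,-20,0,0,0,0,40],[-54.5,-20,0,0,0,0,40],[-54.5,-20,0,0,0,0,40],[-54.5,-20,0,0,0,0,40],[0,0,40,0,0,0.07,40],[0,0,40,0,0,0.07,40],[0,0,0,0,0,0,40],[0,0,0,0,0,0,40]]

```text
time: 12.65
tool_pos: [0.5148, -0.2988, 0.3208]
ee_rot: [-3.141, -0.0, 2.031]
wrist_force: [-0.7, -0.7, -0.5]
width: 0.0538
finger_force: 30.0
```

Run:
```python
from h import *
p,o=look('w4',["carton","oblong_stand"]);print(o["width"]);fit(p,o,"oblong_stand",(.5145,-.299),.456)
fit(p,o,"carton",o["tool_pos"][:2],.456,o["tool_pos"][2]-.231)
t=eyes.snapshot("top");fit(t,None,"carton",o["tool_pos"][:2],.456,o["tool_pos"][2]-.231)
go(.5145,-.299,.236,2.027)
```

```text
[ 0.515 -0.299  0.321] [-3.141 -0.     2.031] 12.65
carton [(array([320., 226.]), 0.75, array([ 0.528, -0.33 ]))] [(array([322., 249.]), 0.66, 15333)]
oblong_stand [] [(array([322., 154.]), 0.87, 3103)]
0.053786131230317405
oblong_stand xy [ 0.5139 -0.2969] yaw 0.441 1-IoU 0.717
carton xy [ 0.5158 -0.3001] yaw 0.475 1-IoU 0.296
carton xy [ 0.5131 -0.2846] yaw 0.819 1-IoU 0.62
shift [ 0.1 -0.4 85.4] len 85.0 turn [0.    0.001 0.003]
```

View pics/w4.png

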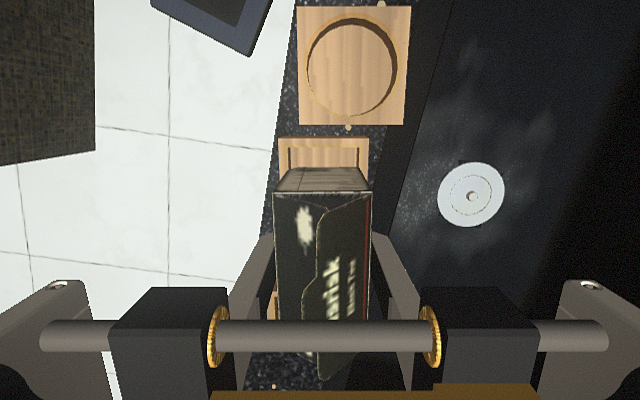

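step_arm:
  commands:
    - [[0,0,30,0,0,0,40],[0,0,25,0,0,0,40],[0,0,10,0,0,0,40],[0,0,8,0,0,0,40],[0,0,5,0,0,0,40],[0,0,3,0,0,0,40],[0,0,0,0,0,0,40]]

```text
time: 13.98
tool_pos: [0.5148, -0.299, 0.24]
ee_rot: [3.141, 0.001, 2.03]
wrist_force: [1.2, -0.1, -1.3]
width: 0.0536
finger_force: 30.0
```

step_arm:
  commands:
    - [[0,0,2,0,0,0,40],[0,0,0,0,0,0,40],[0,0,0,0,0,0,80],[0,0,0,0,0,0,80],[0,0,0,0,0,0,80],[0,0,-40,0,0,0,80],[0,0,-50,0,0,0,80],[0,0,-60,0,0,0,80],[0,0,-10,0,0,0,80],[0,0,0,0,0,0,80]]

```text
time: 15.22
tool_pos: [0.5147, -0.2989, 0.3983]
ee_rot: [3.141, 0.001, 2.03]
wrist_force: [-0.5, -0.7, -0.4]
width: 0.0803
finger_force: 0.0
```

Run:
```python
from h import *
p,o=look('w5',["carton"]);fit(p,o,"carton",(.5145,-.299),.456,.006)
s=eyes.snapshot("side");fit(s,None,"carton",(.5145,-.299),.456,.006)
go(.494,.247,.4,1.84)
```

```text
[ 0.515 -0.299  0.398] [3.141e+00 1.000e-03 2.030e+00] 15.225
carton [(array([320., 180.]), 0.58, array([ 0.513, -0.302]))] [(array([321., 191.]), 0.84, 4619)]
carton xy [ 0.5161 -0.2991] yaw 0.5 1-IoU 0.125
carton xy [ 0.5179 -0.3003] yaw 0.368 1-IoU 0.152
shift [498.6 223.3  -3.3] len 546.0 turn [-0.002 -0.003  0.19 ]
```

View pics/w5.png

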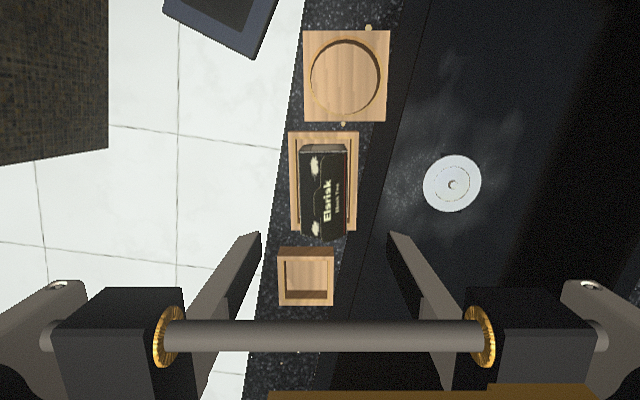

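step_arm:
  commands:
    - [[50,22,0,0,0,0,94],[50,22,0,0,0,0,94],[50,22,0,0,0,0,94],[50,22,0,0,0,0,94],[50,22,0,0,0,0,94],[50,22,0,0,0,0,94],[50,22,0,0,0,0,94],[50,22,0,0,0,0,94],[50,22,0,0,0,0,94],[49,25,0,0,0,0,94],[0,0,20,0,0,0,94],[0,0,0,0,0,0,94],[0,0,0,0,0,0,94]]

```text
time: 17.15
tool_pos: [0.4937, 0.2468, 0.3776]
ee_rot: [-3.141, 0.0, 2.029]
wrist_force: [-0.9, 0.5, -0.5]
width: 0.0942
finger_force: 0.0
```

Run:
```python
from h import *
p,o=look('w6',["jam_jar","spice_jar"]);x=fit(p,o,"jam_jar",(.494,.247),0);fit(p,o,"spice_jar",(.516,.144),0)
go(x[0],x[1],.232)
```

```text
[0.494 0.247 0.378] [-3.141  0.     2.029] 17.15
jam_jar [(array([323., 182.]), 0.74, array([0.494, 0.247]))] [(array([324., 197.]), 0.81, 3940)]
spice_jar [(array([306., 256.]), 0.74, array([0.518, 0.149]))] [(array([303., 287.]), 0.88, 2916)]
jam_jar xy [0.4952 0.2478] yaw 0.096 1-IoU 0.076
spice_jar xy [0.5169 0.1455] yaw 0.067 1-IoU 0.116
shift [  0.2   1.7 146.2] len 146.0 turn [0.001 0.    0.   ]
```

step_arm:
  commands:
    - [[0,1,40,0,0,0,94],[0,0,40,0,0,0,94],[0,0,40,0,0,0,94],[0,0,26,0,0,0,94],[0,0,0,0,0,0,94],[0,0,0,0,0,0,50],[0,0,0,0,0,0,50],[0,0,0,0,0,0,50],[0,0,0,0,0,0,50],[0,0,-30,0,0,0,50],[0,0,-50,0,0,0,50],[0,0,-50,0,0,0,50],[0,0,-40,0,0,0,50],[0,0,0,0,0,0,50]]

```text
time: 19.25
tool_pos: [0.4949, 0.2479, 0.4051]
ee_rot: [3.133, 0.001, 2.03]
wrist_force: [-0.2, -0.4, -3.2]
width: 0.0627
finger_force: 30.0
```

```bash
python3 -c "
from h import *
go(.4845,-.184,.402)"
```

```text
shift [-382.6 -200.7    1.8] len 432.0 turn [0.008 0.001 0.   ]
```

Run:
```python
from h import *
p,o=look('w7',["jam_jar"]);s=eyes.snapshot("side")
z=o["tool_pos"][2]-.232
fit(p,o,"jam_jar",o["tool_pos"][:2],0,z);fit(s,o,"jam_jar",o["tool_pos"][:2],0,z)
A=cv2.resize(s["color"][40:160,280:400],None,fx=4,fy=4);W=np.hstack([cv2.resize(p["color"],None,fx=.5,fy=.75),np.zeros((300,0,3),np.uint8)])
out=np.zeros((480,800,3),np.uint8);out[:,:480]=A;out[:300,480:]=W;cv2.imwrite("pics/w7.png",out[:,:,::-1])
```

```text
[0.495 0.248 0.405] [3.133e+00 1.000e-03 2.030e+00] 19.25
jam_jar [(array([323., 225.]), 0.63, array([0.528, 0.191]))] []
jam_jar none
jam_jar xy [0.4958 0.2369] yaw 0.192 1-IoU 0.154
```

View pics/w7.png

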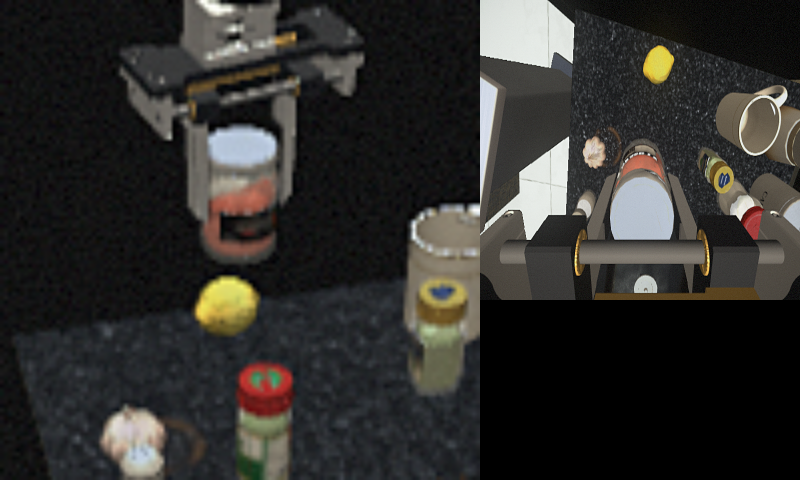

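step_arm:
  commands:
    - [[-48,-25,0,0,0,0,50],[-48,-25,0,0,0,0,50],[-48,-25,0,0,0,0,50],[-48,-25,0,0,0,0,50],[-48,-25,0,0,0,0,50],[-48,-25,0,0,0,0,50],[-48,-25,0,0,0,0,50],[-46,-25,0,0,0,0,50],[0,0,40,0,0,0,50],[0,0,40,0,0,0,50],[0,0,0,0,0,0,50],[0,0,0,0,0,0,50]]

```text
time: 21.05
tool_pos: [0.4847, -0.1834, 0.3225]
ee_rot: [3.141, 0.001, 2.03]
wrist_force: [-0.2, 0.4, -3.2]
width: 0.0623
finger_force: 30.0
```

Run:
```python
from h import *
o=robot.get_obs();s=eyes.snapshot("side");t=eyes.snapshot("top")
z=o["tool_pos"][2]-.232
fit(s,o,"jam_jar",o["tool_pos"][:2],0,z);fit(t,o,"jam_jar",o["tool_pos"][:2],0,z)
go(.4845,-.184,.238)
```

```text
jam_jar xy [ 0.488  -0.1846] yaw -0.003 1-IoU 0.173
jam_jar xy [ 0.4611 -0.1521] yaw -0.005 1-IoU 0.797
shift [-0.1 -0.8 85.8] len 86.0 turn [0.002 0.003 0.   ]
```

step_arm:
  commands:
    - [[0,-1,30,0,0,0,50],[0,0,25,0,0,0,50],[0,0,10,0,0,0,50],[0,0,8,0,0,0,50],[0,0,5,0,0,0,50],[0,0,4,0,0,0,50],[0,0,0,0,0,0,50],[0,0,0,0,0,0,50]]

```text
time: 22.25
tool_pos: [0.4837, -0.1839, 0.2401]
ee_rot: [3.141, 0.001, 2.03]
wrist_force: [0.1, 0.4, -3.6]
width: 0.0625
finger_force: 30.0
```

step_arm:
  commands:
    - [[0,0,2,0,0,0,50],[0,0,2,0,0,0,50],[0,0,0,0,0,0,50]]

```text
time: 22.62
tool_pos: [0.4838, -0.1839, 0.2388]
ee_rot: [3.141, 0.002, 2.03]
wrist_force: [-4.3, 1.8, 9.2]
width: 0.0623
finger_force: 30.0
```

Contact with the floor at the expected height; release and rise.

step_arm:
  commands:
    - [[0,0,-1,0,0,0,50],[0,0,0,0,0,0,94],[0,0,0,0,0,0,94],[0,0,0,0,0,0,94],[0,0,-40,0,0,0,94],[0,0,-50,0,0,0,94],[0,0,-60,0,0,0,94],[0,0,-10,0,0,0,94],[0,0,0,0,0,0,94]]

```text
time: 23.75
tool_pos: [0.4836, -0.1839, 0.3969]
ee_rot: [3.141, 0.001, 2.03]
wrist_force: [0.3, -0.8, -0.2]
width: 0.0942
finger_force: 0.0
```

Run:
```python
from h import *
p,o=look('w8',["jam_jar"]);s=eyes.snapshot("side")
fit(p,o,"jam_jar",(.4845,-.184),0,.006);fit(s,o,"jam_jar",(.4845,-.184),0,.006)
go(.5165,.1445,.4)
```

```text
[ 0.484 -0.184  0.397] [3.141e+00 1.000e-03 2.030e+00] 23.75
jam_jar [(array([322., 181.]), 0.9, array([ 0.485, -0.187]))] [(array([323., 192.]), 0.59, 3700)]
jam_jar xy [ 0.4863 -0.1834] yaw 0.036 1-IoU 0.053
jam_jar xy [ 0.4868 -0.1777] yaw 0.067 1-IoU 0.165
shift [279.7 175.1  -4.9] len 330.0 turn [-0.002 -0.003  0.   ]
```

View pics/w8.png

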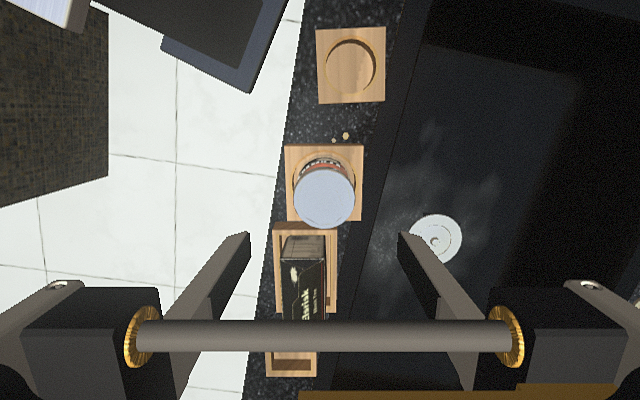

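step_arm:
  commands:
    - [[47,29,0,0,0,0,80],[47,29,0,0,0,0,80],[47,29,0,0,0,0,80],[47,29,0,0,0,0,80],[47,29,0,0,0,0,80],[45,30,0,0,0,0,80],[0,0,20,0,0,0,80],[0,0,0,0,0,0,80]]

```text
time: 25.05
tool_pos: [0.5159, 0.1453, 0.3739]
ee_rot: [-3.136, -0.001, 2.031]
wrist_force: [0.1, 0.7, 1.1]
width: 0.0806
finger_force: 0.0
```

Run:
```python
from h import *
p,o=look('w9',["spice_jar"]);x=fit(p,o,"spice_jar",(.516,.1445),0)
go(x[0],x[1],.232)
```

```text
[0.516 0.145 0.374] [-3.136e+00 -1.000e-03  2.031e+00] 25.05
spice_jar [(array([326., 183.]), 0.76, array([0.518, 0.147])), (array([228., 203.]), 0.63, array([0.421, 0.072]))] [(array([327., 202.]), 0.82, 2782)]
spice_jar xy [0.5174 0.1444] yaw 0.147 1-IoU 0.044
shift [ -0.    0.8 145.3] len 145.0 turn [0.001 0.    0.   ]
```

step_arm:
  commands:
    - [[0,1,40,0,0,0,80],[0,0,40,0,0,0,80],[0,0,40,0,0,0,80],[0,0,24,0,0,0,80],[0,0,0,0,0,0,80],[0,0,0,0,0,0,30],[0,0,0,0,0,0,30],[0,0,0,0,0,0,30],[0,0,0,0,0,0,30],[0,0,0,0,0,0,30]]

```text
time: 26.5
tool_pos: [0.5173, 0.1451, 0.2333]
ee_rot: [3.141, 0.001, 2.03]
wrist_force: [-1.6, -0.7, 4.6]
width: 0.0444
finger_force: 30.0
```

step_arm:
  commands:
    - [[0,0,-40,0,0,0,30],[0,0,-50,0,0,0,30],[0,0,-50,0,0,0,30],[0,0,-50,0,0,0,30],[0,0,0,0,0,0,30]]

```text
time: 27.12
tool_pos: [0.5177, 0.1453, 0.4277]
ee_rot: [3.132, 0.003, 2.03]
wrist_force: [1.1, -0.5, -1.3]
width: 0.044
finger_force: 30.0
```

Run:
```python
from h import *
o=robot.get_obs();s=eyes.snapshot("side")
fit(s,o,"spice_jar",o["tool_pos"][:2],0,o["tool_pos"][2]-.232)
go(.5515,-.426,.41)
```

```text
spice_jar xy [0.5237 0.1411] yaw 0.001 1-IoU 0.078
shift [-527.3 -222.4   11.9] len 572.0 turn [-0. -0.  0.]
```

step_arm:
  commands:
    - [[-53,-22,0,0,0,0,30],[-53,-22,0,0,0,0,30],[-53,-22,0,0,0,0,30],[-53,-22,0,0,0,0,30],[-53,-22,0,0,0,0,30],[-53,-22,0,0,0,0,30],[-53,-22,0,0,0,0,30],[-53,-22,0,0,0,0,30],[-53,-22,0,0,0,0,30],[-50,-25,0,0,0,0,30],[0,0,40,0,0,0,30],[0,0,50,0,0,0,30],[0,0,0,0,0,0,30],[0,0,0,0,0,0,30]]

```text
time: 28.98
tool_pos: [0.551, -0.426, 0.3327]
ee_rot: [-3.141, -0.001, 2.03]
wrist_force: [-0.4, -0.1, -0.8]
width: 0.044
finger_force: 30.0
```

Run:
```python
from h import *
o=robot.get_obs();s=eyes.snapshot("side");p=eyes.snapshot("wrist")
z=o["tool_pos"][2]-.233
fit(s,o,"spice_jar",o["tool_pos"][:2],0,z);fit(p,o,"spice_jar",o["tool_pos"][:2],0,z)
go(.5515,-.426,.239)
```

```text
spice_jar xy [ 0.559 -0.431] yaw -0.051 1-IoU 0.435
spice_jar xy [ 0.552  -0.4247] yaw 0.069 1-IoU 0.262
shift [ 0.5  0.1 97.1] len 97.0 turn [0.002 0.005 0.   ]
```

step_arm:
  commands:
    - [[0,0,35,0,0,0,30],[0,0,30,0,0,0,30],[0,0,10,0,0,0,30],[0,0,8,0,0,0,30],[0,0,5,0,0,0,30],[0,0,4,0,0,0,30],[0,0,0,0,0,0,30],[0,0,0,0,0,0,30]]

```text
time: 30.18
tool_pos: [0.5509, -0.4262, 0.2412]
ee_rot: [3.141, 0.001, 2.03]
wrist_force: [-0.4, 0.2, -2.0]
width: 0.0441
finger_force: 30.0
```

step_arm:
  commands:
    - [[0,0,2,0,0,0,30],[0,0,0,0,0,0,30],[0,0,0,0,0,0,70],[0,0,0,0,0,0,70],[0,0,0,0,0,0,70],[0,0,-40,0,0,0,70],[0,0,-50,0,0,0,70],[0,0,-60,0,0,0,70],[0,0,-20,0,0,0,70],[0,0,0,0,0,0,70]]

```text
time: 31.42
tool_pos: [0.5508, -0.4261, 0.4119]
ee_rot: [3.14, 0.005, 2.03]
wrist_force: [0.2, 0.4, 0.1]
width: 0.0702
finger_force: 0.0
```

Run:
```python
from h import *
p,o=look('w10',["spice_jar"]);s=eyes.snapshot("side");save(s,"s10")
fit(p,o,"spice_jar",(.5515,-.426),0,.006);fit(s,o,"spice_jar",(.5515,-.426),0,.006)
go(.421,.0755,.4)
```

```text
[ 0.551 -0.426  0.412] [3.14  0.005 2.03 ] 31.425
spice_jar [(array([324., 177.]), 0.82, array([ 0.554, -0.427]))] [(array([323., 192.]), 0.88, 2226)]
spice_jar xy [ 0.5526 -0.4268] yaw 0.069 1-IoU 0.043
spice_jar xy [ 0.5543 -0.4284] yaw 0.108 1-IoU 0.089
shift [507.2 105.9   7.9] len 518.0 turn [-0.002 -0.004  0.   ]
```

View pics/s10.png

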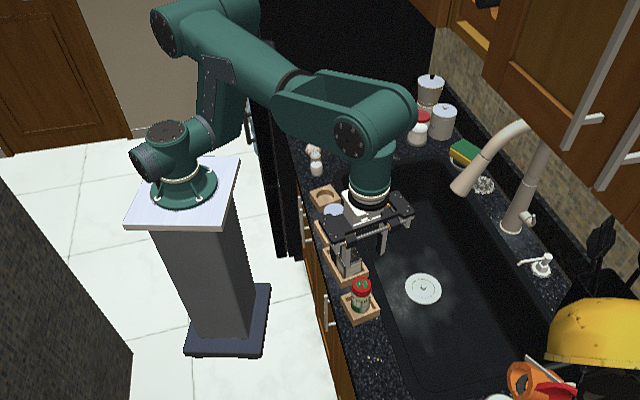

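step_arm:
  commands:
    - [[50,10,0,0,0,0,70],[50,10,0,0,0,0,70],[50,10,0,0,0,0,70],[50,10,0,0,0,0,70],[50,10,0,0,0,0,70],[50,10,0,0,0,0,70],[50,10,0,0,0,0,70],[50,10,0,0,0,0,70],[50,10,0,0,0,0,70],[57,16,0,0,0,0,70],[0,0,40,0,0,0,70],[0,0,0,0,0,0,70],[0,0,0,0,0,0,70]]

```text
time: 33.35
tool_pos: [0.4214, 0.0749, 0.3692]
ee_rot: [-3.142, 0.0, 2.029]
wrist_force: [-0.4, 0.4, -0.3]
width: 0.0701
finger_force: 0.0
```

Run:
```python
from h import *
p,o=look('w11',["salt_shaker","garlic"]);x=fit(p,o,"salt_shaker",(.42,.0755),0);fit(p,o,"garlic",(.403,.175),0)
go(x[0],x[1],.231)
```

```text
[0.421 0.075 0.369] [-3.142  0.     2.029] 33.35
salt_shaker [(array([322., 184.]), 0.63, array([0.421, 0.075]))] [(array([321., 196.]), 0.62, 1651)]
garlic [(array([349., 101.]), 0.84, array([0.406, 0.171]))] [(array([347.,  99.]), 0.95, 2233)]
salt_shaker xy [0.4194 0.0773] yaw 0.132 1-IoU 0.215
garlic xy [0.4062 0.1708] yaw 0.038 1-IoU 0.145
shift [  3.1  -1.  138.3] len 138.0 turn [0.001 0.001 0.   ]
```

View pics/w11.png

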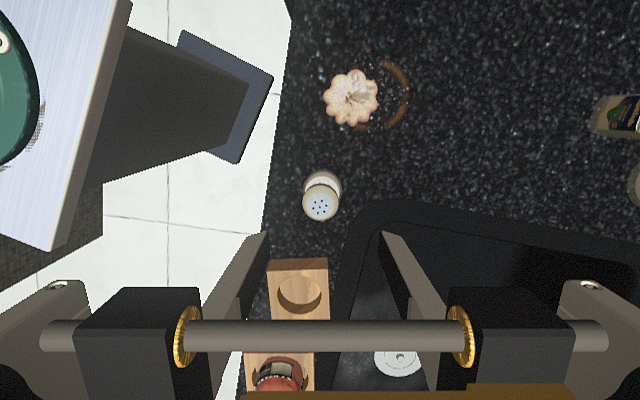

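step_arm:
  commands:
    - [[1,-1,40,0,0,0,70],[0,0,40,0,0,0,70],[0,0,40,0,0,0,70],[0,0,18,0,0,0,70],[0,0,0,0,0,0,70],[0,0,0,0,0,0,30],[0,0,0,0,0,0,30],[0,0,0,0,0,0,30],[0,0,0,0,0,0,30],[0,0,0,0,0,0,30]]

```text
time: 34.95
tool_pos: [0.42, 0.0757, 0.2315]
ee_rot: [3.141, 0.001, 2.03]
wrist_force: [-2.5, -1.0, 6.1]
width: 0.0398
finger_force: 29.9
```

step_arm:
  commands:
    - [[0,0,-30,0,0,0,30],[0,0,-50,0,0,0,30],[0,0,-50,0,0,0,30],[0,0,-20,0,0,0,30],[0,0,0,0,0,0,30]]

```text
time: 35.58
tool_pos: [0.4202, 0.0759, 0.3821]
ee_rot: [3.138, 0.001, 2.03]
wrist_force: [0.4, -0.2, -1.7]
width: 0.0401
finger_force: 29.5
```

```bash
python3 -c "
from h import *
go(.453,-.057,.38)"
```

```text
shift [-133.7  -29.5    2.2] len 137.0 turn [0.004 0.001 0.   ]
```

step_arm:
  commands:
    - [[-45,-10,0,0,0,0,30],[-45,-10,0,0,0,0,30],[-44,-10,0,0,0,0,30],[0,0,50,0,0,0,30],[0,0,0,0,0,0,30],[0,0,0,0,0,0,30]]

```text
time: 36.33
tool_pos: [0.4524, -0.0573, 0.3308]
ee_rot: [-3.141, -0.0, 2.03]
wrist_force: [1.0, -0.3, -0.4]
width: 0.0396
finger_force: 29.5
```

Run:
```python
from h import *
p,o=look('w12',["salt_shaker"]);s=eyes.snapshot("side")
z=o["tool_pos"][2]-.2315
fit(s,o,"salt_shaker",o["tool_pos"][:2],0,z);fit(p,o,"salt_shaker",o["tool_pos"][:2],0,z)
go(.453,-.057,.2375)
out=np.zeros((480,800,3),np.uint8);out[:,:480]=cv2.resize(s["color"][120:240,270:390],None,fx=4,fy=4);out[:,480:]=cv2.resize(p["color"][150:390,240:400],None,fx=2,fy=2);cv2.imwrite("pics/w12.png",out[:,:,::-1])
```

```text
[ 0.452 -0.057  0.331] [-3.141 -0.     2.03 ] 36.325
salt_shaker [(array([323., 228.]), 0.61, array([ 0.47 , -0.093]))] [(array([321., 261.]), 0.85, 6210)]
salt_shaker xy [ 0.458  -0.0618] yaw 0.08 1-IoU 0.234
salt_shaker xy [ 0.4499 -0.0513] yaw 0.18 1-IoU 0.262
shift [ 0.3  0.2 94.7] len 95.0 turn [0.002 0.002 0.   ]
```

View pics/w12.png

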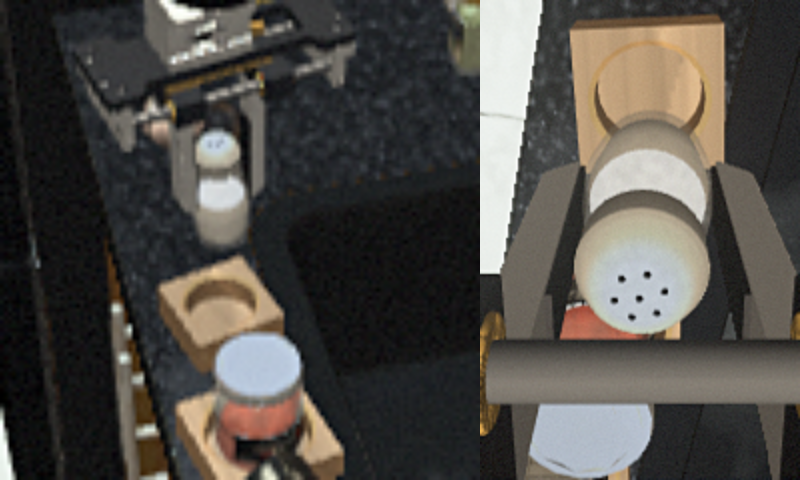

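step_arm:
  commands:
    - [[0,0,35,0,0,0,30],[0,0,28,0,0,0,30],[0,0,10,0,0,0,30],[0,0,8,0,0,0,30],[0,0,5,0,0,0,30],[0,0,4,0,0,0,30],[0,0,0,0,0,0,30],[0,0,0,0,0,0,30]]

```text
time: 37.62
tool_pos: [0.4525, -0.0576, 0.2411]
ee_rot: [3.141, 0.001, 2.03]
wrist_force: [0.4, -0.3, -0.3]
width: 0.0397
finger_force: 29.5
```

step_arm:
  commands:
    - [[0,0,2,0,0,0,30],[0,0,2,0,0,0,30],[0,0,0,0,0,0,30]]

```text
time: 38.0
tool_pos: [0.4525, -0.0577, 0.2376]
ee_rot: [3.141, 0.001, 2.03]
wrist_force: [-1.8, 0.2, 4.6]
width: 0.0401
finger_force: 29.9
```

step_arm:
  commands:
    - [[0,0,0,0,0,0,70],[0,0,0,0,0,0,70],[0,0,0,0,0,0,70],[0,0,-40,0,0,0,70],[0,0,-50,0,0,0,70],[0,0,-60,0,0,0,70],[0,0,-20,0,0,0,70],[-40,0,0,0,0,0,70],[-40,0,0,0,0,0,70],[0,0,0,0,0,0,70],[0,0,0,0,0,0,70]]

```text
time: 39.38
tool_pos: [0.4877, -0.1291, 0.4063]
ee_rot: [-3.141, -0.001, 2.03]
wrist_force: [0.4, 0.7, 0.3]
width: 0.0701
finger_force: 0.0
```

Run:
```python
from h import *
p,o=look('w13',["salt_shaker"]);s=eyes.snapshot("side")
for q in (p,s):
  fit(q,o,"salt_shaker",(.453,-.057),0,.006);fit(q,o,"jam_jar",(.4845,-.184),0,.006);fit(q,o,"carton",(.5145,-.299),.456,.006);fit(q,o,"spice_jar",(.5515,-.426),0,.006);fit(q,o,"garlic",(.404,.173),0)
```

```text
[ 0.488 -0.129  0.406] [-3.141e+00 -1.000e-03  2.030e+00] 39.375
salt_shaker [(array([325., 115.]), 0.87, array([ 0.455, -0.057]))] [(array([322., 115.]), 0.84, 1198)]
salt_shaker xy [ 0.4571 -0.0612] yaw 0.188 1-IoU 0.26
jam_jar xy [ 0.4856 -0.1834] yaw 0.079 1-IoU 0.075
carton xy [ 0.5169 -0.2977] yaw 0.405 1-IoU 0.438
spice_jar xy [ 0.5565 -0.4404] yaw 0.147 1-IoU 0.346
garlic xy [0.404 0.173] yaw 0.0 1-IoU 1.0
salt_shaker xy [ 0.4555 -0.0469] yaw 0.091 1-IoU 0.28
jam_jar xy [ 0.4867 -0.1767] yaw 0.063 1-IoU 0.188
carton xy [ 0.5178 -0.2967] yaw 0.348 1-IoU 0.218
spice_jar xy [ 0.5539 -0.4278] yaw 0.115 1-IoU 0.1
garlic none
```

View pics/w13.png

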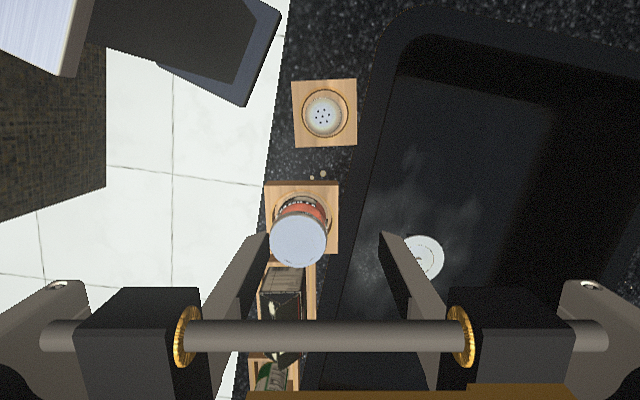

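The picture shows the salt shaker centred in its pocket at (324,113), with the jam jar, carton and spice jar seated in theirs. The gripper is clear of everything.

```bash
python3 -c "
from bench import robot
print(robot.close_job())"
```

```text
the job is handed in; nothing more can be done
None
```

The jam jar, salt shaker, spice jar and carton are in their stands, released and upright in the last camera views, the garlic was not touched, and I handed the job in at about 39 s; no verdict was returned.

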